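# Set the push-and-turn dial of a foot-treatment unit and start it

## Robot

A 6-joint arm with a two-finger parallel gripper is mounted at the origin on the work surface. World frame = base frame: x ahead of the robot, y to its left, z up, the work surface at z = 0. Lengths are in mm, angles in degrees, forces in N, time in s.
With the tool pointing down it reaches from about 350 to 875 mm from the base axis. Payload 15.5 kg.
Tool frame: the origin (TCP) lies on the centre line of the jaws, within the pads' length; the fingertips stand 22 mm ahead of it and the grasp point (between the pads) lies 3 mm ahead of it (env.finger_overhang is the distance from the TCP to the fingertips, in mm); z points along the fingers, y is the direction in which the jaws open and shut (so a half turn about z gives the same grasp; the last joint's range is limited). The gripper opens to 85 mm and grips with 20 to 120 N. Pads are 22 mm wide; open, the fingers measure 114 mm over their backs; the gripper's body (76 mm by 85 mm) begins 54 mm behind the grasp point. The pads swing forward as they close: fully open they stand 13 mm farther back than shut.
Start: joints at [-70.445, 28.281, 77.091, -0, 74.628, -5.472], TCP at [264.403, -566.32, 253.277] pointing down, gripper open.
Joint ranges: [-166.48, 166.48], [-47.26, 123.95], [12.59, 153.08], [-70.14, 250.14], [6.76, 159.57], [-176.63, 176.63]. Speed limits (degrees/s): [108.29, 108.29, 147.25, 172.46, 172.46, 172.46].

## Interface

Orientations are given as [roll, pitch, yaw] about the fixed x, y, z axes, in that order (R = Rz(yaw) Ry(pitch) Rx(roll)).
In Python, from plant import env gives the robot as it stands.
- The arm moves only by the shell command python3 -m inch 'ROWS' [OPENING] [FORCE]. ROWS is JSON, a list of rows, each a list of 2 entries, a list of its own where there are three numbers: the shift along the tool's x, y, z in cm, then the turn, a rotation vector about the tool's x, y, z in rad. A call has 1 to 8 rows; each row is the pose to reach, as a shift and turn from the pose measured when the call began, along the tool's axes at that moment; what a row does not reach only later rows make up. A row lasts 1/12 s, in which the tool goes at most 41.7 mm and 7.16 degrees, less where a joint would pass 70% of its speed; a pose out of reach is approached as far as the arm can. A call with a gripper value outside its range is refused whole. OPENING is the opening, from -1 (shut) to 1 (fully open), set as the call begins (- or left out, the last holds). The fingers move at their own pace and stop on an object; FORCE is the grip in N (left out, the last holds). Time passes only in rows, so rows that repeat a pose let the fingers close. It gives the time, the measured TCP pose, the force and the opening at its end, in the units of the state.
- env.state(): the state, without advancing time (a new reading comes with each control period).
- env.camera(name): name is "scene" or "top" or "wrist"; returns the picture (384x512x3 uint8, red, green, blue); there is no depth.
- env.get_calibration(name): a dict with "mtx" (3x3 intrinsics, pixels), "view" (4x4, takes a point from world to camera coordinates). Camera axes: x right, y down, z forward; pixel columns grow to the right and rows downward; lengths in mm; the calibration is good to about 2 mm. A picture is of the moment at which its call begins: read the wrist's pose just before it. get_calibration takes no time and is no camera call; for the wrist camera it gives the pose at the moment of the call.
- env.job_done(): hands the job in, once; it reports no verdict.
Trained networks look in the newest picture that a camera, given by its name, has taken for a name from the list of things; names that differ only in an ending like _2 or _b are one class to them, and where a whole thing is asked for, a point or a joint stands for the part that bears it (a point fixed in the world has none). Each returns a list of dicts, best first, with "p" (0 to 1); they miss things now and then, are a little off and sometimes report something else, mostly with a low value. They report only what shows in the picture. A call takes as long as a camera call.
- env.search_frame(query, camera): "xyz" ([x, y, z] in mm, in world coordinates, good to about 4 mm: the middle of the surface that is visible of it).
- env.cut_out(query, camera): "mask" (384x512 bool, what is visible of it).
The state is a dict: "time": time; "joint_pos": joint angles; "qd": joint speeds; "tau": joint torques, N m; "tool_pos": TCP position; "ee_rot": TCP orientation; "wrist_force": force on the tool from outside, world axes, zero at the start; "moment": the same for the moment, N m; "finger_gap": opening from 0.0 (shut) to 1.0 (fully open).
Only numpy, scipy, OpenCV 4.12 (cv2) and the standard library are available. Lean on these libraries where they do the work, as an engineer would, in place of code of your own. Each camera call takes 0.05 s, during which the arm holds its last target.

## Task

Set the foot-treatment unit on the glass desk and start it: push the safety knob in until it takes hold, turn it up (clockwise) click by click until the pointer stands at the long mark, never past it, let the knob spring back out, then press the round start button. Be gentle: do not lean hard on the unit or shove it along the desk, do not start it at any other setting, and leave the mug, the massage stick and the jar alone.

Things in the scene. Friction and masses are not known exactly. Their poses are not given: they have to be found in the camera images.
- unit: Desktop treatment unit, 240 (x) x 340 (y) x 100 mm high, 3.4 kg, white over blue, loose on four rubber feet on the desk. Flat control deck 100 mm above the desk. Origin under its centre; x points away from the user (and roughly from the robot), y to the user's left, z up.
- desk: Smoked-glass desk top at height 0, carrying everything. At rest the unit bears on it with its weight of about 33 N; pushing down on the unit with more than 25 N on top of that counts as leaning hard on it.
- knob_axis (a point): Point on the knob's upright axis at the deck surface (100 mm above the desk), 20 mm nearer the user and 75 mm left of the unit's centre. Axes as the unit's. Around it a flat 112 mm scale plate with ten marks 15 degrees apart; nine are short (7 mm).
- long_mark (a point): Middle of the one long scale mark (17 mm long, 3 mm wide), 46 mm from the knob axis, straight away from the user (unit +x): the seventh mark clockwise, 90 degrees on from the first. The pointer must end on the line from the axis to it.
- pointer (a point): Tip of the white-lined pointer on the dial's thin black skirt (64 mm across, not grippable), 34 mm from the knob axis, 3 mm above the deck. Turning clockwise from above raises the setting; the first mark is to the unit's +y, clicks are 15 degrees apart. A sprung ball holds the dial at each mark: 0.15 to 0.4 N m to climb out, then it snaps on by itself to the next. Starts two to four clicks short of the long mark.
- grip_bar (a point): Top centre of the black safety knob, on its axis, 44 mm above the deck when out. Grip bar 40 (along its x) x 14 mm, 25 mm tall, on a disc 42 mm across, 7 mm thick, whose underside is 12 mm above the deck. The bar lies at any angle to the pointer: left out, the knob spins idle on the spindle.
- start (a joint): Travel of the start button: 0 out, 0.006 fully in; springs back. Counts as pressed from 0.0035 (4 N); 2 N to begin, 5.5 N fully in, then solid.
- start_top (a point): Top centre of the round grey start button, 26 mm across, standing 21 mm above the deck in a 42 mm aluminium collar; 170 mm to the right (-y) of the knob. Press straight down.
- mug: White mug, 80 mm across, 90 mm high, right of the unit; origin under its centre. Leave alone.
- stick: Wooden massage stick about 155 mm long, 34 mm wide, 20 mm high, lying left of the unit; origin under its middle. Leave alone.
- cap: The same safety knob; origin on its axis in the disc's underside, x along the bar. Pushes in 7 mm against a spring (4 N to start, 10 N at the bottom, then solid). 3 mm in, its dogs meet the spindle's twelve, unseen: mostly tip on tip, where it stops dead until turned on (up to 25 degrees) into a gap 5 degrees wide and pushed further; 4 mm or more in it has taken hold and drives the dial after up to 5 degrees of play.
- jar: Amber glass jar with a white lid, 60 mm across, 65 mm high, left of the unit towards the back; origin under its centre. Leave alone.

How it is judged:
By the outcome, as a careful person would: the job done as asked, in the order asked, and still so for the second after the job is handed in, with the robot touching nothing.
It also fails if it takes over 72 s, if anything falls off the work surface, if the arm or the gripper's body presses on something with over 40 N, if the wrist force passes 120 N, or if a joint passes its speed limit or range.

## Working session

There is one attempt and no reset: what is moved stays moved. The work goes in short steps, Python scripts to look and compute and a shell command to move; the robot and the scene stay as the last step left them, time stands still between calls to the robot, and variables do not carry over. Pictures are saved under pics/ and viewed, and the job is handed in when it is done.

```bash
ls; mkdir -p pics
cat > h.py <<'E'
import numpy as np, cv2
from plant import env
from scipy.spatial.transform import Rotation as Rn
def save(name,f,crop=None,scale=1):
    im=env.camera(name)
    s=im
    if crop: s=im[crop[1]:crop[3],crop[0]:crop[2]]
    s=cv2.resize(s,None,fx=scale,fy=scale,interpolation=cv2.INTER_CUBIC)
    cv2.imwrite('pics/'+f,s[:,:,::-1]); return im
def proj(name,p):
    c=env.get_calibration(name);v=np.array(c['view'])@np.append(p,1);q=np.array(c['mtx'])@v[:3];return q[:2]/q[2]
def unproj(name,uv,z):
    c=env.get_calibration(name);V=np.array(c['view']);R=V[:3,:3];t=V[:3,3]
    d=R.T@np.linalg.inv(np.array(c['mtx']))@np.array([uv[0],uv[1],1.]);o=-R.T@t
    return o+d*(z-o[2])/d[2]
E
python3 - <<'E'
from h import *
s=env.state();print(s)
for n in ['scene','top','wrist']:
    save(n,n+'0.png',scale=1.5)
    for q in ['unit','grip_bar','start_top','pointer','knob_axis','long_mark','mug','stick','jar']:
        try: r=env.search_frame(q,n)
        except Exception as e: print(n,q,e);continue
        print(n,q,[(np.round(d['xyz'],1).tolist(),round(d['p'],2)) for d in r[:2]])
print(env.state()['time'])
E
```

```text
pics
{'time': 0.0, 'joint_pos': array([-7.04464012e+01,  2.83155067e+01,  7.71278293e+01,  6.28525675e-04,
        7.46281112e+01, -5.47193549e+00]), 'qd': array([-0.02674826,  0.03381337,  0.03120676, -0.0073994 ,  0.07130486,
       -0.06636652]), 'tau': array([ 1.07922962e-03, -8.82145071e+01, -3.83861911e+01, -2.76191111e-05,
        9.98433970e-03, -2.06457213e-05]), 'tool_pos': array([ 264.27969872, -566.00403688,  252.68935305]), 'ee_rot': array([-1.79928936e+02, -7.41613946e-03,  2.50253628e+01]), 'wrist_force': array([ 1.42364949,  0.10565073, -0.96983465]), 'moment': array([-0.02950203,  0.00901251,  0.05446544]), 'finger_gap': 1.0010735470952026}
scene unit [([634.7, 113.1, 101.8], 0.74)]
scene grip_bar [([593.1, 153.4, 123.6], 0.52)]
scene start_top [([633.1, 107.8, 96.4], 0.59), ([518.4, -7.3, 118.6], 0.45)]
scene pointer []
scene knob_axis [([630.7, 110.9, 98.2], 0.85)]
scene long_mark [([628.5, 111.1, 100.1], 0.76), ([770.8, 252.9, 50.7], 0.27)]
scene mug [([513.0, -198.6, 62.9], 0.91)]
scene stick [([637.2, 314.1, 16.8], 0.66)]
scene jar [([770.7, 253.1, 53.3], 0.87), ([592.3, 155.5, 122.0], 0.44)]
top unit [([566.0, 77.2, 97.2], 0.85)]
top grip_bar [([582.2, 147.9, 120.5], 0.61)]
top start_top [([514.9, -2.6, 123.5], 0.66)]
top pointer [([581.3, 150.6, 104.3], 0.83), ([568.6, 74.2, 99.7], 0.33)]
top knob_axis [([570.9, 77.4, 99.4], 0.71)]
top long_mark [([568.0, 73.0, 95.6], 0.83)]
top mug [([486.1, -207.2, 35.7], 0.71)]
top stick [([623.3, 314.7, 17.6], 0.93), ([580.8, 144.4, 123.8], 0.33)]
top jar [([740.9, 250.0, 62.8], 0.72)]
wrist unit []
wrist grip_bar []
wrist start_top []
wrist pointer []
wrist knob_axis []
wrist long_mark []
wrist mug []
wrist stick []
wrist jar []
1.5
```

View pics/scene0.png

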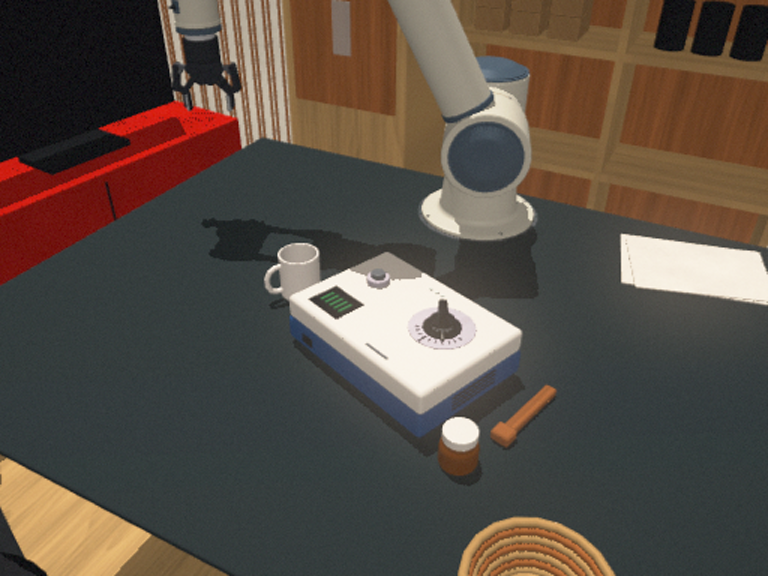

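View pics/top0.png

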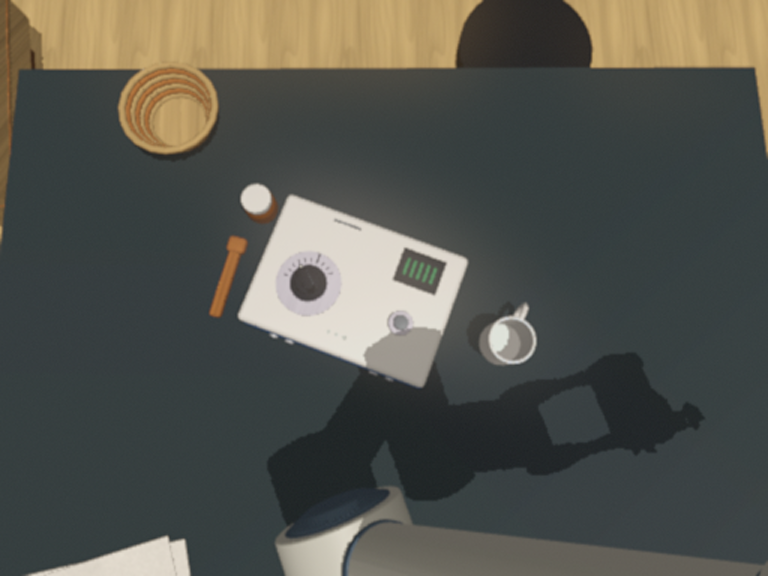

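Run:
```python
from h import *
save('top','top1.png',(150,120,320,260),4)
c=env.get_calibration('wrist');V=np.array(c['view']);s=env.state()
o=-V[:3,:3].T@V[:3,3];R=Rn.from_euler('xyz',s['ee_rot'],degrees=True).as_matrix()
print('cam in tool',R.T@(o-s['tool_pos']),'axes',(V[:3,:3]@R).round(2).tolist(),c['mtx'])
print('top cam', -np.array(env.get_calibration('top')['view'])[:3,:3].T@np.array(env.get_calibration('top')['view'])[:3,3])
k=unproj('top',(308/1.5,283/1.5),100);b=unproj('top',(400/1.5,322/1.5),121);print(k,b,np.linalg.norm((k-b)[:2]),np.degrees(np.arctan2(*(k-b)[[1,0]]))-90)
print('d tool',R.T@(k-s['tool_pos']))
```

```text
cam in tool [ 6.50946527e+01 -1.55662228e-02 -1.20148028e+02] axes [[-0.0, 1.0, -0.0], [-0.97, -0.0, -0.26], [-0.26, 0.0, 0.97]] [[268.91928293   0.         259.62752267]
 [  0.         268.91928293 189.20918082]
 [  0.           0.           1.        ]]
top cam [417.82743019  36.78546597 988.24124001]
[584.43528303 151.14907207 100.        ] [513.6523532  -3.0093793 121.       ] 169.63210570047005 -24.66255186430547
d tool [ 593.49164574 -514.72248418  153.2778395 ]
```

View pics/top1.png

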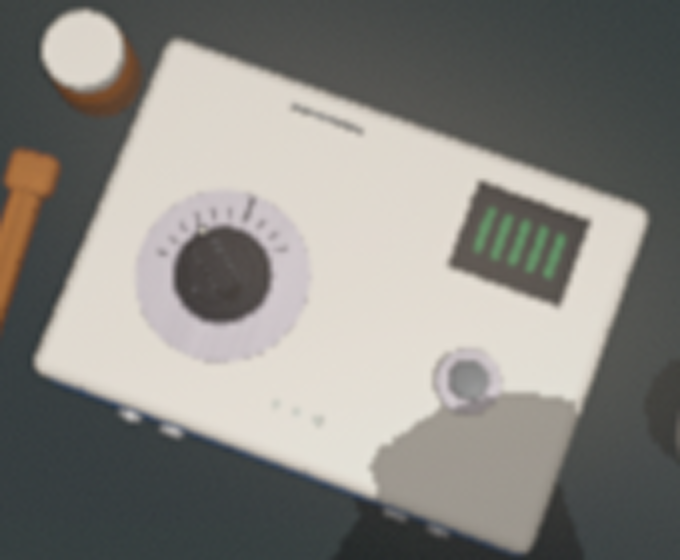

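```bash
python3 -m inch '[[[2.5,-2.15,0],[0,0,0]],[[5,-4.3,0],[0,0,0]],[[7.5,-6.45,0],[0,0,0]],[[10,-8.6,0],[0,0,0]],[[12.5,-10.75,0],[0,0,0]],[[15,-12.9,0],[0,0,0]],[[17.5,-15.05,0],[0,0,0]],[[20,-17.2,0],[0,0,0]]]' -0.3 40
python3 -m inch '[[[2.5,-2.15,0],[0,0,0]],[[5,-4.3,0],[0,0,0]],[[7.5,-6.45,0],[0,0,0]],[[10,-8.6,0],[0,0,0]],[[12.5,-10.75,0],[0,0,0]],[[15,-12.9,0],[0,0,0]],[[17.5,-15.05,0],[0,0,0]],[[20,-17.2,0],[0,0,0]]]'
python3 -m inch '[[[2.5,-2.15,0],[0,0,0]],[[5,-4.3,0],[0,0,0]],[[7.5,-6.45,0],[0,0,0]],[[10,-8.6,0],[0,0,0]],[[12.5,-10.75,0],[0,0,0]],[[15,-12.9,0],[0,0,0]],[[17.5,-15.05,0],[0,0,0]],[[19.3,-17.1,0],[0,0,0]]]'
python3 - <<'E'
from h import *
s=env.state();print(s['time'],s['tool_pos'],s['ee_rot'],s['finger_gap'])
save('wrist','w1.png',scale=1.5)
for q in ['grip_bar','pointer','knob_axis','long_mark','start_top','unit']:
    r=env.search_frame(q,'wrist')
    print(q,[(np.round(d['xyz'],1).tolist(),round(d['p'],2)) for d in r[:2]])
E
```

```text
time: 2.22
tool_pos: [373.2, -324.4, 253.4]
ee_rot: [180.0, -0.0, 25.0]
wrist_force: [1.3, -0.3, 0.1]
finger_gap: 0.349
time: 2.88
tool_pos: [482.2, -82.4, 253.6]
ee_rot: [180.0, -0.0, 25.0]
wrist_force: [0.2, -1.0, 0.3]
finger_gap: 0.348
time: 3.55
tool_pos: [585.8, 156.3, 253.6]
ee_rot: [180.0, -0.1, 25.0]
wrist_force: [0.5, 0.3, 0.3]
finger_gap: 0.353
3.55 [585.84061362 156.26913252 253.57275304] [ 1.79956411e+02 -6.90325025e-02  2.50372986e+01] 0.35291031993075117
grip_bar [([591.2, 155.4, 127.8], 0.7)]
pointer []
knob_axis [([612.3, 118.5, 94.9], 0.7)]
long_mark [([614.2, 122.2, 100.5], 0.75), ([588.1, 153.6, 126.8], 0.43)]
start_top []
unit [([621.2, 297.6, 0.3], 0.7), ([615.2, 119.9, 98.8], 0.67)]
```

View pics/w1.png

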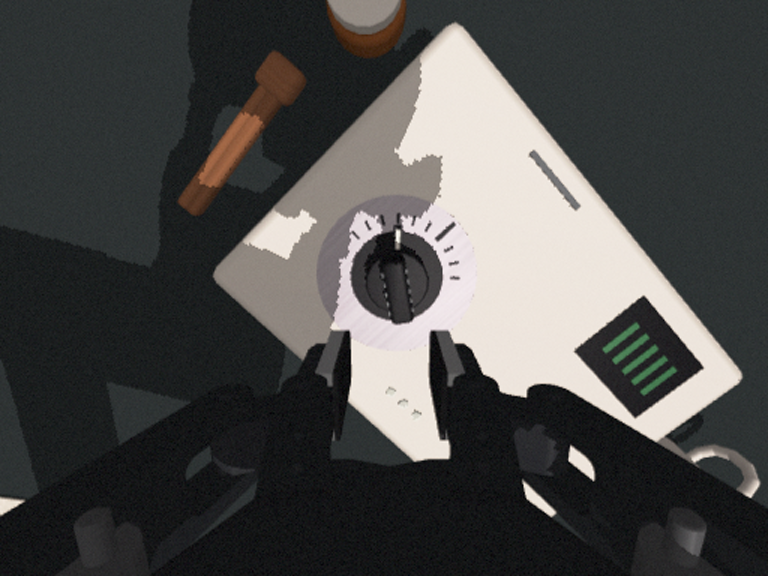

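Run:
```python
from h import *
save('wrist','w2.png',(200,120,330,235),6)
```

```text
(no output)
```

View pics/w2.png

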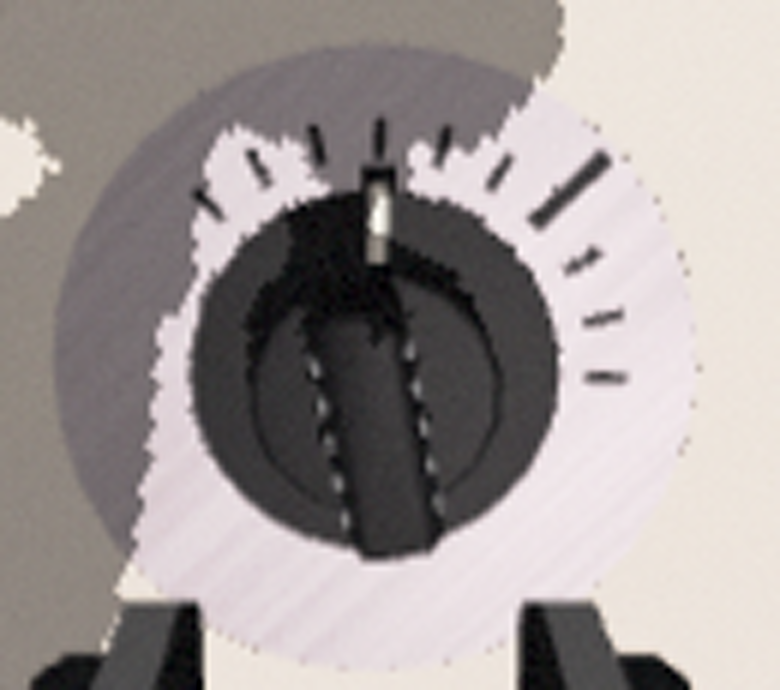

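```bash
cat > a.py <<'E'
from h import *
from scipy.optimize import least_squares
f=lambda p,z:unproj('wrist',(p[0]/6+200-.4,p[1]/6+120-.4),z)
M=[(208,203),(258,168),(317,145),(380,138),(445,146),(500,172),None,(583,260),(603,319),(606,377)]
P=np.array([f(m,100)[:2] for m in M if m]);ks=np.array([i for i,m in enumerate(M) if m])
def mod(x):
    a=x[2]+np.radians(90-15*ks);return np.c_[x[0]+x[3]*np.cos(a),x[1]+x[3]*np.sin(a)]
r=least_squares(lambda x:(mod(x)-P).ravel(),[585,150,-.4,42]);x=r.x
print('axis',x[:2],'yaw',np.degrees(x[2]),'R',x[3],'rms',np.sqrt(np.mean(r.fun**2)))
L=f((571,190),100)[:2]-x[:2];print('long',np.linalg.norm(L),np.degrees(np.arctan2(L[1],L[0])))
p=f((378,205),103)[:2]-x[:2];print('ptr',np.linalg.norm(p),np.degrees(np.arctan2(p[1],p[0])))
for e in [((355,312),(397,556)),((308,345),(350,540)),((405,335),(440,535))]:
    a,b=f(e[0],144),f(e[1],144);print('bar',a,b,(a+b)[:2]/2,np.linalg.norm(a-b),np.degrees(np.arctan2(*(a-b)[[1,0]])))
u=np.array([np.sin(x[2]),-np.cos(x[2])]);print('button',x[:2]+170*u)
s=env.state();R=Rn.from_euler('xyz',s['ee_rot'],degrees=True).as_matrix()
print('d',R.T@(np.append(x[:2],144)-s['tool_pos']),s['ee_rot'],s['joint_pos'])
E
python3 a.py
```

```text
axis [585.29226661 150.59234602] yaw -21.31120674013222 R 40.68846301829876 rms 0.16758402830177332
long 45.99834445271588 -21.351198505352528
ptr 29.65131615041095 23.908679224368214
bar [601.66393588 161.80263925 144.        ] [570.32370602 140.26702045 144.        ] [585.99382095 151.03482985] 38.02621312637003 34.495126849976664
bar [594.33697687 165.95440302 144.        ] [569.65149117 147.77727648 144.        ] [581.99423402 156.86583975] 30.655849911611874 36.36602711858966
bar [601.64088586 153.77063916 144.        ] [576.07863693 135.82907669 144.        ] [588.8597614  144.79985793] 31.230245501537592 35.064145697697896
button [523.50857888  -7.78308114]
d [ -0.55197319   2.61184392 109.69834932] [ 1.79957359e+02 -2.00277129e-02  2.49514761e+01] [ 9.04797443e+00  2.65715152e+01  8.01248723e+01 -3.70899177e-02
  7.32726704e+01  7.41071713e+01]
```

```bash
python3 -m inch '[[[0,0.1,2],[0,0,-0.06]],[[-0.05,0.26,4],[0,0,-0.12]],[[-0.05,0.26,6],[0,0,-0.18]],[[-0.05,0.26,7],[0,0,-0.18]],[[-0.05,0.26,7],[0,0,-0.18]]]'
python3 - <<'E'
from h import *
s=env.state();print(s['time'],s['tool_pos'],s['ee_rot'],s['finger_gap'])
save('wrist','w3.png',scale=1.5)
print(proj('wrist',[585.3,150.6,144])*1.5,proj('wrist',[585.3,150.6,119])*1.5)
E
```

```text
time: 4.37
tool_pos: [584.2, 149.8, 181.8]
ee_rot: [-180.0, 0.2, 35.1]
wrist_force: [-0.8, -0.2, -0.3]
finger_gap: 0.348
4.3667 [584.21671403 149.80592179 181.81080379] [-1.79958957e+02  1.69401494e-01  3.51049443e+01] 0.34804738997312007
[389.0625536  332.83460488] [389.08817213 313.22827582]
```

View pics/w3.png

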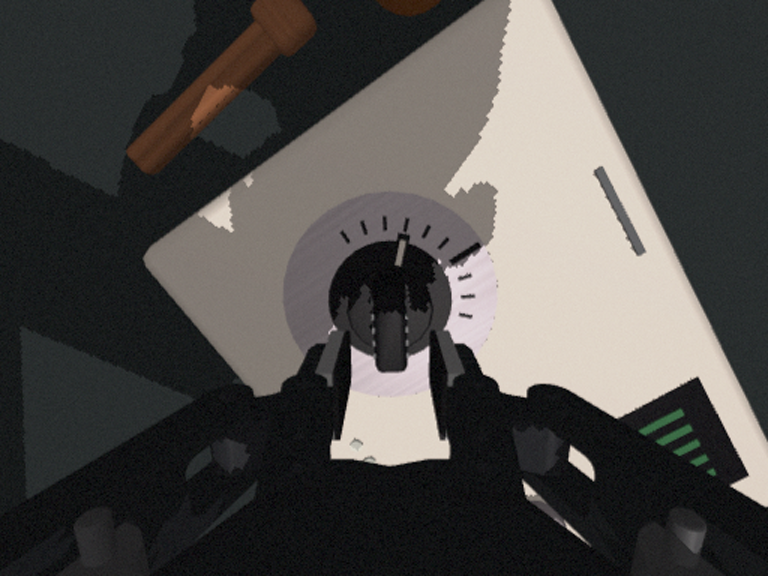

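```bash
python3 -m inch '[[[0.1,0,1.2],[0,0,0]],[[0.13,0,2.2],[0,0,0]],[[0.13,0,3.2],[0,0,0]],[[0.13,0,3.6],[0,0,0]],[[0.13,0,3.6],[0,0,0]]]'
python3 -m inch '[[[0,0,0],[0,0,0]],[[0,0,0],[0,0,0]],[[0,0,0],[0,0,0]],[[0,0,0],[0,0,0]],[[0,0,0],[0,0,0]]]' -1 40
python3 - <<'E'
from h import *
s=env.state();print(s['time'],s['tool_pos'],s['ee_rot'],s['finger_gap'],s['wrist_force'],s['moment'])
save('wrist','w4.png',scale=1.5)
E
```

```text
time: 4.83
tool_pos: [585.4, 150.8, 146.0]
ee_rot: [-180.0, 0.2, 35.1]
wrist_force: [0.1, 0.7, 0.1]
finger_gap: 0.347
time: 5.25
tool_pos: [585.3, 150.8, 146.2]
ee_rot: [-180.0, 0.2, 35.1]
wrist_force: [-0.4, -0.8, -3.0]
finger_gap: 0.15
5.25 [585.34555364 150.75550047 146.20338639] [-1.79958928e+02  1.64728015e-01  3.50835733e+01] 0.14962399041716581 [-0.42777362 -0.82563205 -2.98690538] [-0.08100443  0.01993525 -0.03929265]
```

View pics/w4.png

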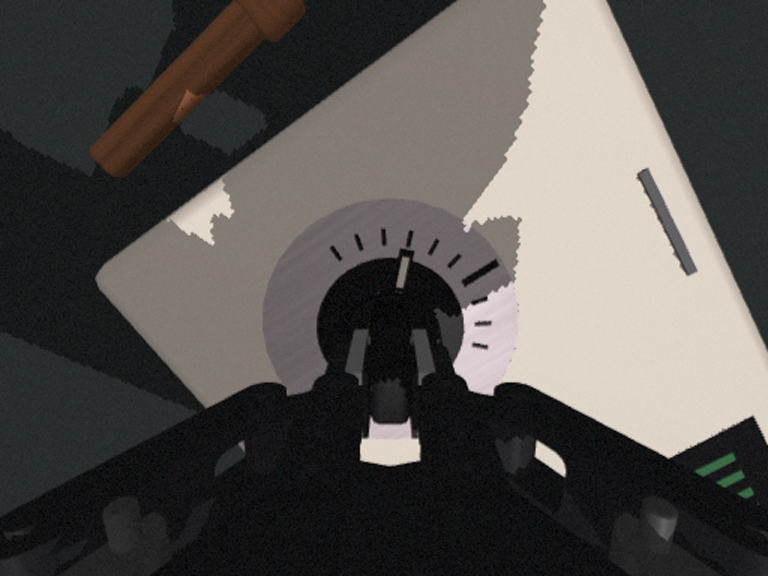

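```bash
python3 -m inch '[[[0,0,0.1],[0,0,0]],[[0,0,0.2],[0,0,0]],[[0,0,0.25],[0,0,0]],[[0,0,0.25],[0,0,0]]]'
python3 -m inch '[[[0,0,0.05],[0,0,0]],[[0,0,0.1],[0,0,0]],[[0,0,0.1],[0,0,0]]]'
```

```text
time: 5.63
tool_pos: [585.5, 150.8, 143.9]
ee_rot: [-180.0, 0.1, 35.1]
wrist_force: [-2.0, -0.6, 4.9]
finger_gap: 0.154
time: 5.88
tool_pos: [585.5, 150.8, 143.1]
ee_rot: [-180.0, 0.1, 35.1]
wrist_force: [-3.8, -0.4, 5.6]
finger_gap: 0.151
```

```bash
python3 -m inch '[[[0,0,0.05],[0,0,0]],[[0,0,0.05],[0,0,0]]]'
python3 -m inch '[[[0,0,0.05],[0,0,0]],[[0,0,0.05],[0,0,0]]]'
```

```text
time: 6.05
tool_pos: [585.4, 150.8, 142.9]
ee_rot: [-180.0, 0.1, 35.1]
wrist_force: [-3.5, 0.7, 6.5]
finger_gap: 0.154
time: 6.22
tool_pos: [585.4, 150.8, 142.8]
ee_rot: [-180.0, 0.1, 35.1]
wrist_force: [-3.3, -1.3, 9.1]
finger_gap: 0.154
```

```bash
for i in 1; do python3 -m inch '[[[0,0,0.05],[0,0,0.025]],[[0,0,0.05],[0,0,0.05]]]'; done
python3 -m inch '[[[0,0,0.05],[0,0,0.025]],[[0,0,0.05],[0,0,0.05]]]'
python3 -m inch '[[[0,0,0.05],[0,0,0.025]],[[0,0,0.05],[0,0,0.05]]]'
```

```text
time: 6.38
tool_pos: [585.4, 150.8, 142.8]
ee_rot: [180.0, 0.1, 32.2]
wrist_force: [-4.0, -0.4, 12.1]
finger_gap: 0.153
time: 6.55
tool_pos: [585.4, 150.8, 142.9]
ee_rot: [180.0, 0.1, 29.2]
wrist_force: [-5.0, -0.1, 11.9]
finger_gap: 0.153
time: 6.72
tool_pos: [585.4, 150.9, 143.0]
ee_rot: [180.0, 0.1, 26.3]
wrist_force: [-5.8, -1.3, 10.5]
finger_gap: 0.155
```

```bash
python3 -m inch '[[[-0.03,0,0.05],[0,0,0.025]],[[-0.03,0,0.05],[0,0,0.05]]]'
python3 -m inch '[[[-0.03,0,0.05],[0,0,0.025]],[[-0.03,0,0.05],[0,0,0.05]]]'
python3 - <<'E'
from h import *
s=env.state();print(s['moment'])
save('wrist','w5.png',scale=1.5)
E
```

```text
time: 6.88
tool_pos: [585.3, 150.8, 143.0]
ee_rot: [180.0, -0.0, 23.4]
wrist_force: [-3.7, 0.2, 9.6]
finger_gap: 0.15
time: 7.05
tool_pos: [585.3, 150.9, 143.0]
ee_rot: [180.0, -0.1, 20.4]
wrist_force: [-3.4, 0.3, 7.7]
finger_gap: 0.157
[ 0.05088997  0.48037145 -0.01179635]
```

View pics/w5.png

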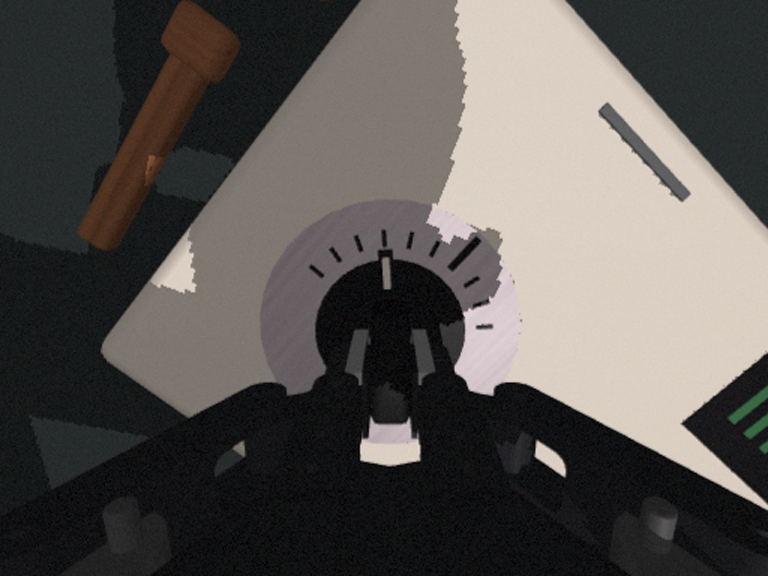

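```bash
python3 -m inch '[[[-0.02,0,0.07],[0,0,0.02]],[[-0.02,0,0.07],[0,0,0.04]]]'
python3 -m inch '[[[-0.02,0,0.07],[0,0,0.02]],[[-0.02,0,0.07],[0,0,0.04]]]'
python3 -m inch '[[[-0.02,0,0.07],[0,0,0.02]],[[-0.02,0,0.07],[0,0,0.04]]]'
```

```text
time: 7.27
tool_pos: [585.3, 150.9, 142.9]
ee_rot: [180.0, -0.1, 18.0]
wrist_force: [-3.6, -0.3, 10.6]
finger_gap: 0.152
time: 7.43
tool_pos: [585.2, 151.0, 142.9]
ee_rot: [180.0, -0.1, 15.6]
wrist_force: [-2.9, -0.2, 11.1]
finger_gap: 0.15
time: 7.6
tool_pos: [585.2, 151.0, 142.8]
ee_rot: [180.0, -0.2, 13.3]
wrist_force: [-3.6, 0.4, 9.8]
finger_gap: 0.154
```

```bash
python3 -m inch '[[[-0.02,0,0.07],[0,0,0.02]],[[-0.02,0,0.07],[0,0,0.03]],[[-0.02,0,0.08],[0,0,0.03]]]'
python3 -m inch '[[[-0.02,0,0.07],[0,0,0.02]],[[-0.02,0,0.07],[0,0,0.03]],[[-0.02,0,0.08],[0,0,0.03]]]'
python3 - <<'E'
from h import *
s=env.state();print(s['moment'],s['tool_pos'],s['wrist_force'])
save('wrist','w6.png',(150,110,400,310),3)
E
```

```text
time: 7.85
tool_pos: [585.2, 151.0, 142.5]
ee_rot: [180.0, -0.2, 11.5]
wrist_force: [-3.3, 1.1, 7.8]
finger_gap: 0.15
time: 8.1
tool_pos: [585.1, 151.0, 142.1]
ee_rot: [180.0, -0.3, 9.7]
wrist_force: [-2.4, -0.3, 6.0]
finger_gap: 0.152
[-0.13492183  0.46366361 -0.07411477] [585.12650852 151.04210487 142.08245709] [-2.39551237 -0.3187843   6.02922278]
```

View pics/w6.png

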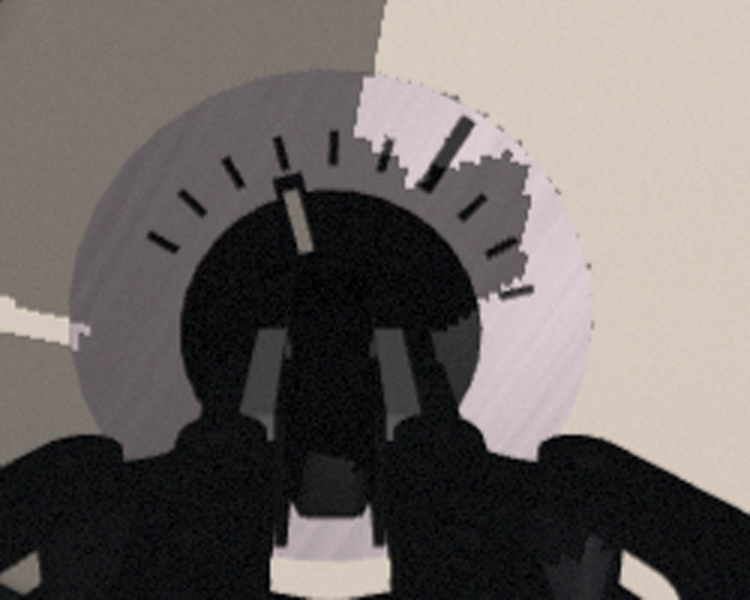

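```bash
python3 -m inch '[[[-0.02,0,0.1],[0,0,0]],[[-0.02,0,0.15],[0,0,0]],[[-0.02,0,0.2],[0,0,0]],[[-0.02,0,0.2],[0,0,0]]]'
python3 -m inch '[[[0,0,0.05],[0,0,0]],[[0,0,0.1],[0,0,0]],[[0,0,0.1],[0,0,0]]]'
```

```text
time: 8.48
tool_pos: [585.1, 151.0, 140.5]
ee_rot: [180.0, -0.3, 9.8]
wrist_force: [-2.4, -1.1, 9.5]
finger_gap: 0.152
time: 8.73
tool_pos: [585.2, 151.0, 139.9]
ee_rot: [180.0, -0.3, 9.8]
wrist_force: [-3.2, -0.4, 9.2]
finger_gap: 0.152
```

```bash
python3 -m inch '[[[0,0,0.05],[0,0,0.04]],[[0,0,0.05],[0,0,0.08]]]'
python3 -m inch '[[[0,0,0.05],[0,0,0.04]],[[0,0,0.05],[0,0,0.08]]]'
python3 - <<'E'
from h import *
s=env.state();print(s['moment'],s['tool_pos'],s['wrist_force'])
save('wrist','w7.png',(150,110,400,310),3)
E
```

```text
time: 8.9
tool_pos: [585.1, 151.1, 139.8]
ee_rot: [-180.0, -0.3, 5.1]
wrist_force: [-4.0, -0.2, 9.8]
finger_gap: 0.153
time: 9.07
tool_pos: [585.1, 151.1, 139.8]
ee_rot: [-179.9, -0.4, 0.4]
wrist_force: [-6.1, -0.0, 8.6]
finger_gap: 0.156
[0.02176617 0.91688378 0.02404857] [585.10644088 151.13170488 139.76249106] [-6.14193915 -0.01741233  8.59385127]
```

View pics/w7.png

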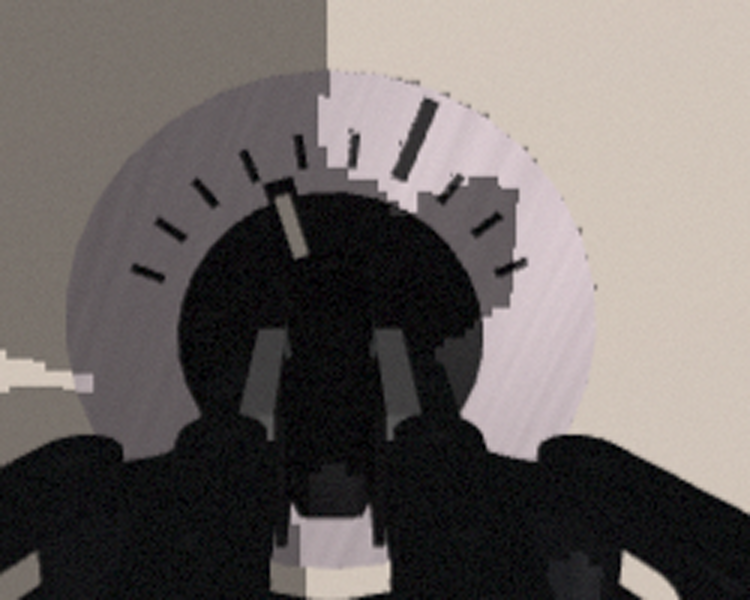

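```bash
cat > p.py <<'E'
from h import *
import sys
s=env.state();print('mom',s['moment'].round(2),'F',s['wrist_force'].round(1),'yaw',s['ee_rot'][2].round(1),'z',s['tool_pos'][2].round(1))
im=save('wrist',sys.argv[1],(150,110,400,310),3)
g=cv2.cvtColor(im,cv2.COLOR_RGB2GRAY).astype(float)
ax=np.array([585.3,150.6]);best=[]
for a in np.arange(-60,45,0.5):
    t=np.radians(a-21.3);v=[]
    for r in np.arange(24,30,1):
        u=proj('wrist',[ax[0]+r*np.cos(t),ax[1]+r*np.sin(t),103]);v.append(cv2.getRectSubPix(g.astype(np.float32),(1,1),(float(u[0]),float(u[1])))[0,0])
    best.append((np.min(v),a+0))
b=np.array(best);w=b[b[:,0]>0.7*b[:,0].max()];print('pointer angle ccw from long mark',np.median(w[:,1]),w[:,0].max(),len(w))
E
python3 -m inch '[[[-0.05,0,0.05],[0,0,0.02]],[[-0.05,0,0.05],[0,0,0.04]],[[-0.05,0,0.05],[0,0,0.04]]]'; python3 p.py w8.png
```

```text
time: 9.37
tool_pos: [585.0, 151.2, 139.8]
ee_rot: [-179.9, -0.4, -2.2]
wrist_force: [-1.6, -1.3, 9.8]
finger_gap: 0.155
mom [-0.14  0.41 -0.17] F [-1.6 -1.3  9.8] yaw -2.2 z 139.8
pointer angle ccw from long mark 32.0 113.1815414428711 11
```

View pics/w8.png

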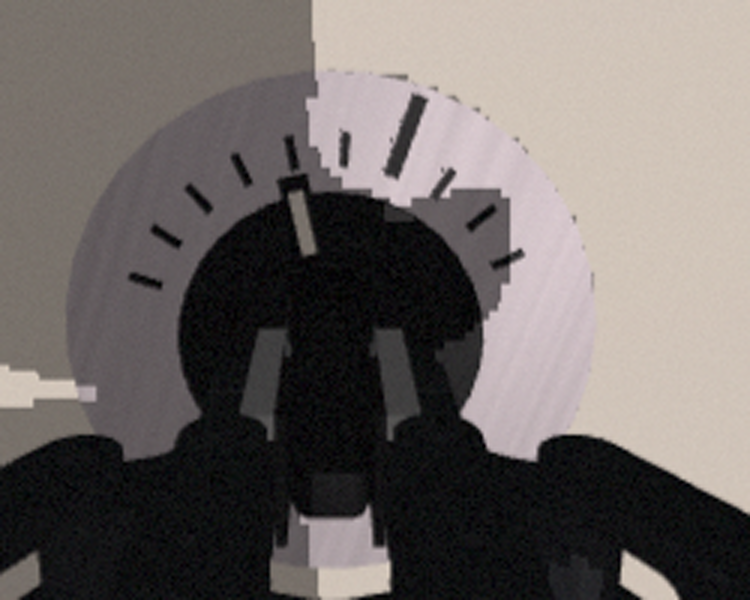

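```bash
python3 -m inch '[[[0,0,0.04],[0,0,0.04]],[[0,0,0.04],[0,0,0.08]],[[-0.03,0,0.04],[0,0,0.12]],[[-0.03,0,0.04],[0,0,0.16]],[[-0.03,0,0.04],[0,0,0.2]],[[-0.03,0,0.04],[0,0,0.2]]]'; python3 p.py w9.png
python3 -m inch '[[[-0.03,0,0.05],[0,0,0.02]],[[-0.03,0,0.05],[0,0,0.04]],[[-0.03,0,0.05],[0,0,0.04]]]'; python3 p.py w10.png
```

```text
time: 9.92
tool_pos: [585.1, 151.3, 140.0]
ee_rot: [-179.8, -0.4, -13.7]
wrist_force: [-2.4, -0.0, 10.1]
finger_gap: 0.152
mom [-0.    0.4  -0.13] F [-2.4 -0.  10.1] yaw -13.7 z 140.0
pointer angle ccw from long mark 21.5 109.63542938232422 11
time: 10.22
tool_pos: [585.0, 151.4, 140.0]
ee_rot: [-179.8, -0.5, -16.0]
wrist_force: [-1.9, -1.1, 7.9]
finger_gap: 0.155
mom [-0.19  0.55 -0.19] F [-1.9 -1.1  7.9] yaw -16.0 z 140.0
pointer angle ccw from long mark 18.0 109.2108154296875 11
```

View pics/w10.png

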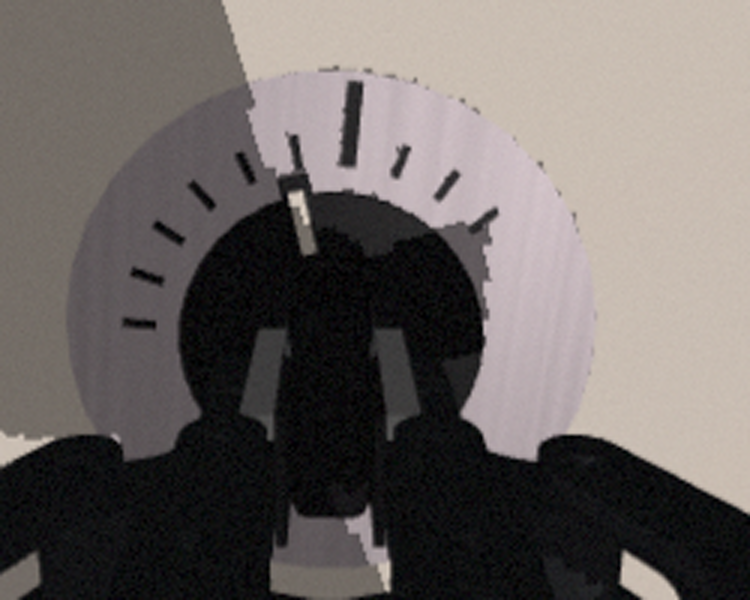

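```bash
python3 -m inch '[[[0,0,0.04],[0,0,0.04]],[[0,0,0.04],[0,0,0.08]],[[-0.03,0,0.04],[0,0,0.12]],[[-0.03,0,0.04],[0,0,0.16]],[[-0.03,0,0.04],[0,0,0.2]],[[-0.03,0,0.04],[0,0,0.2]]]'; python3 p.py w11.png
python3 -m inch '[[[-0.03,0,0.05],[0,0,0.02]],[[-0.03,0,0.05],[0,0,0.03]],[[-0.03,0,0.05],[0,0,0.03]]]'; python3 p.py w12.png
```

```text
time: 10.77
tool_pos: [585.1, 151.5, 140.1]
ee_rot: [-179.7, -0.5, -27.6]
wrist_force: [-2.6, -0.4, 9.1]
finger_gap: 0.157
mom [-0.13  0.52  0.07] F [-2.6 -0.4  9.1] yaw -27.6 z 140.1
pointer angle ccw from long mark 12.0 187.1137237548828 11
time: 11.07
tool_pos: [585.1, 151.5, 140.2]
ee_rot: [-179.6, -0.5, -29.2]
wrist_force: [-3.0, -2.0, 8.8]
finger_gap: 0.155
mom [-0.26  0.63  0.02] F [-3.  -2.   8.8] yaw -29.2 z 140.2
pointer angle ccw from long mark 9.5 185.2628173828125 11
```

View pics/w12.png

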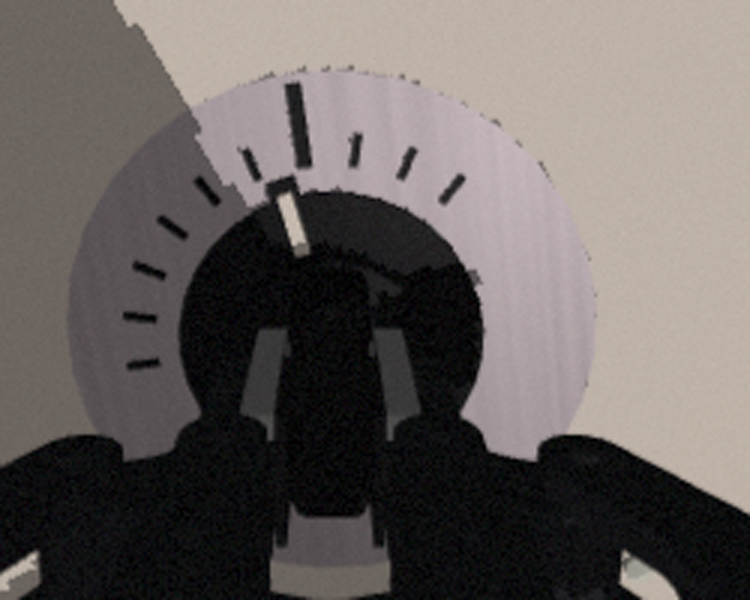

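```bash
python3 -m inch '[[[-0.03,0,0.05],[0,0,0.02]],[[-0.03,0,0.05],[0,0,0.03]],[[-0.03,0,0.05],[0,0,0.03]]]'; python3 p.py w13.png
```

```text
time: 11.37
tool_pos: [585.1, 151.6, 140.2]
ee_rot: [-179.6, -0.5, -31.0]
wrist_force: [-2.0, -2.4, 10.5]
finger_gap: 0.149
mom [-0.33  0.61 -0.1 ] F [-2.  -2.4 10.5] yaw -31.0 z 140.2
pointer angle ccw from long mark 3.5 184.0074462890625 11
```

```bash
python3 -m inch '[[[-0.03,0,0.04],[0,0,0.02]],[[-0.03,0,0.04],[0,0,0.03]],[[-0.03,0,0.04],[0,0,0.03]]]'; python3 p.py w14.png
```

```text
time: 11.67
tool_pos: [585.1, 151.6, 140.3]
ee_rot: [-179.5, -0.6, -32.7]
wrist_force: [-1.7, -2.6, 8.8]
finger_gap: 0.154
mom [-0.37  0.54 -0.13] F [-1.7 -2.6  8.8] yaw -32.7 z 140.3
pointer angle ccw from long mark 1.5 182.75961303710938 11
```

View pics/w14.png

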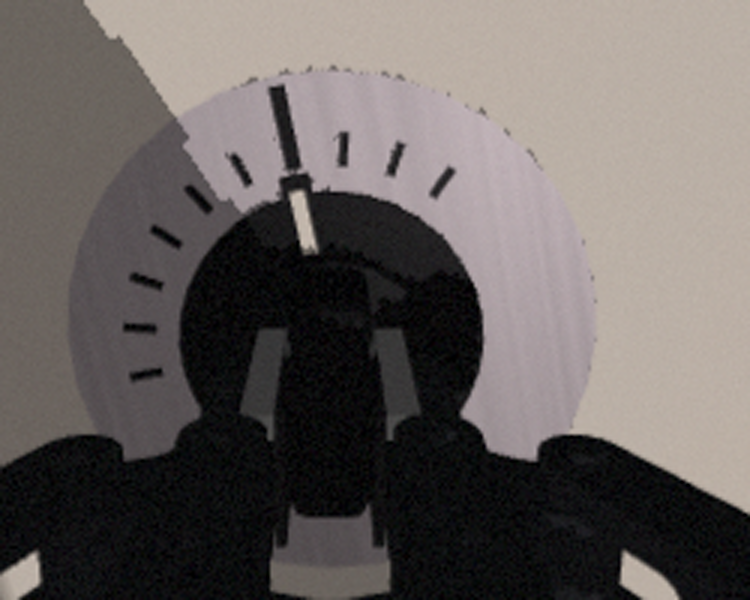

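```bash
python3 -m inch '[[[0,0,-0.1],[0,0,0]],[[0,0,-0.25],[0,0,0]],[[0,0,-0.4],[0,0,0]],[[0,0,-0.5],[0,0,0]],[[0,0,-0.58],[0,0,0]],[[0,0,-0.58],[0,0,0]]]'; python3 p.py w15.png
```

```text
time: 12.22
tool_pos: [585.0, 151.5, 146.1]
ee_rot: [-179.5, -0.6, -32.7]
wrist_force: [-1.8, -1.5, 4.5]
finger_gap: 0.152
mom [-0.21  0.42 -0.02] F [-1.8 -1.5  4.5] yaw -32.7 z 146.1
pointer angle ccw from long mark 0.75 185.48239135742188 10
```

View pics/w15.png

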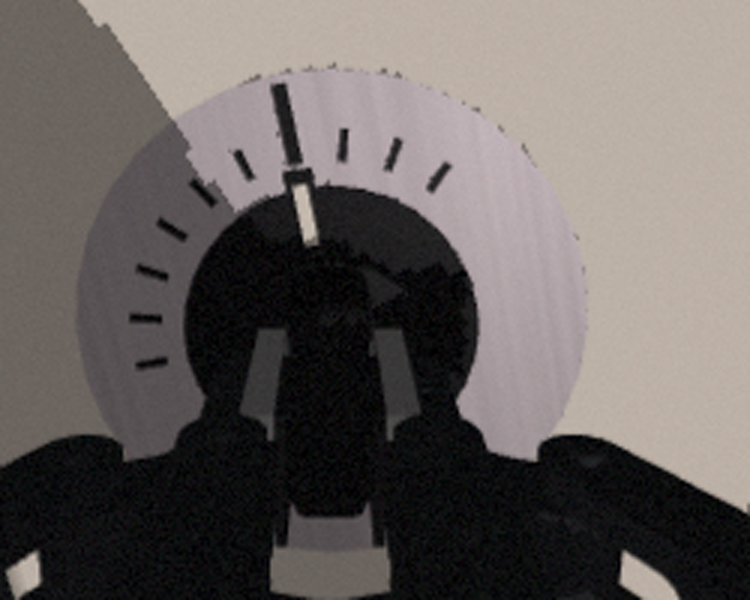

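```bash
python3 -m inch '[[[0,0,-0.05],[0,0,0]],[[0,0,-0.08],[0,0,0]],[[0,0,-0.08],[0,0,0]]]'; python3 -m inch '[[[0,0,0],[0,0,0]],[[0,0,0],[0,0,0]],[[0,0,0],[0,0,0]]]' -0.3
python3 -m inch '[[[0,0,-1],[0,0,0]],[[0,0,-2.5],[0,0,0]],[[0,0,-4.5],[0,0,0]],[[0,0,-6.5],[0,0,0]],[[0,0,-8.5],[0,0,0]],[[0,0,-10],[0,0,0]],[[0,0,-10],[0,0,0]]]';python3 p.py w16.png;python3 - <<'E'
from h import *
save('wrist','w17.png',scale=1.5)
save('top','top2.png',(150,120,320,260),4)
for q in ['start_top']:
  for c in ['wrist','top']:
    print(c,[(np.round(d['xyz'],1).tolist(),round(d['p'],2)) for d in env.search_frame(q,c)[:2]])
E
```

```text
time: 12.52
tool_pos: [584.9, 151.6, 146.3]
ee_rot: [-179.6, -0.5, -32.7]
wrist_force: [3.2, 0.2, -9.5]
finger_gap: 0.155
time: 12.77
tool_pos: [585.1, 151.6, 146.5]
ee_rot: [-179.5, -0.6, -32.7]
wrist_force: [-0.6, 0.5, 0.2]
finger_gap: 0.351
time: 13.35
tool_pos: [585.2, 151.7, 250.8]
ee_rot: [-179.3, -0.8, -32.7]
wrist_force: [0.7, 0.3, -0.1]
finger_gap: 0.344
mom [ 0.02 -0.01  0.02] F [ 0.7  0.3 -0.1] yaw -32.7 z 250.8
pointer angle ccw from long mark -0.75 214.32196044921875 10
wrist [([518.1, -3.9, 119.3], 0.89)]
top []
```

View pics/w17.png

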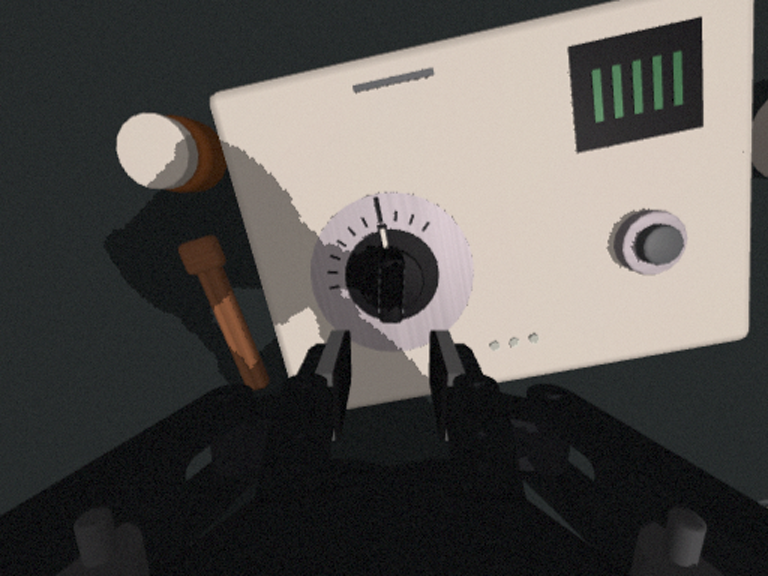

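View pics/top2.png

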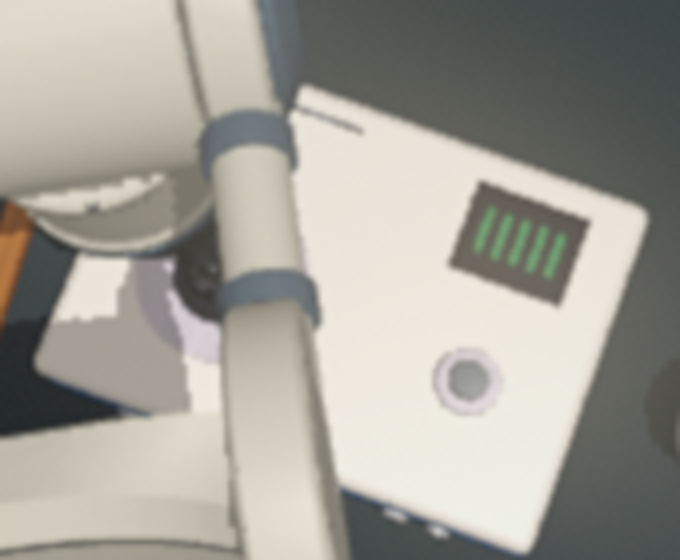

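Run:
```python
from h import *
b=unproj('wrist',(659.5/1.5,243.5/1.5),121);t=unproj('top',(150+468/4-.4,120+379/4-.4),121);print(b,t)
s=env.state();R=Rn.from_euler('xyz',s['ee_rot'],degrees=True).as_matrix()
print(R.T@(b-s['tool_pos']),s['ee_rot'],s['joint_pos'])
th=np.radians(-21.3);U=np.array([[np.cos(th),np.sin(th)],[-np.sin(th),np.cos(th)]]);print('unit offset',U@(b[:2]-[585.3,150.6]))
r=Rn.from_matrix(R.T@Rn.from_euler('xyz',[180,0,-32.7],degrees=True).as_matrix()).as_rotvec();print('straighten',r)
```

```text
[516.61189683  -1.29138527 121.        ] [514.43863605  -2.85949399 121.        ]
[ 25.12120065 165.40653684 123.84758615] [-179.60313523   -0.49681079  -32.66418791] [ 8.88821352e+00  2.66064959e+01  8.14347269e+01 -3.43421397e-02
  7.13237526e+01  1.31561498e+02]
unit offset [  -8.82137057 -166.4669092 ]
straighten [-0.00692926 -0.00866878  0.00065506]
```

```bash
python3 -m inch '[[[0.5,3.3,0],[-0.003,-0.004,0]],[[1,6.6,0],[-0.007,-0.009,0]],[[1.5,9.9,0.5],[-0.007,-0.009,0]],[[2,13.2,1.5],[-0.007,-0.009,0]],[[2.5,16.5,3],[-0.007,-0.009,0]],[[2.55,16.5,4.5],[-0.007,-0.009,0]],[[2.55,16.5,4.5],[-0.007,-0.009,0]]]' -1 40
python3 - <<'E'
from h import *
s=env.state();print(s['time'],s['tool_pos'],s['ee_rot'],s['finger_gap'])
save('wrist','w18.png',scale=1.5)
print([(np.round(d['xyz'],1).tolist(),round(d['p'],2)) for d in env.search_frame('start_top','wrist')[:2]])
E
```

```text
time: 14.18
tool_pos: [514.3, -2.4, 197.2]
ee_rot: [179.9, 0.3, -32.8]
wrist_force: [0.2, 0.3, -1.5]
finger_gap: 0.003
14.1833 [514.25052851  -2.43270648 197.23547943] [179.8732428    0.26808528 -32.81366628] 0.0033521061943380583
[([517.4, -7.5, 121.1], 0.77)]
```

View pics/w18.png

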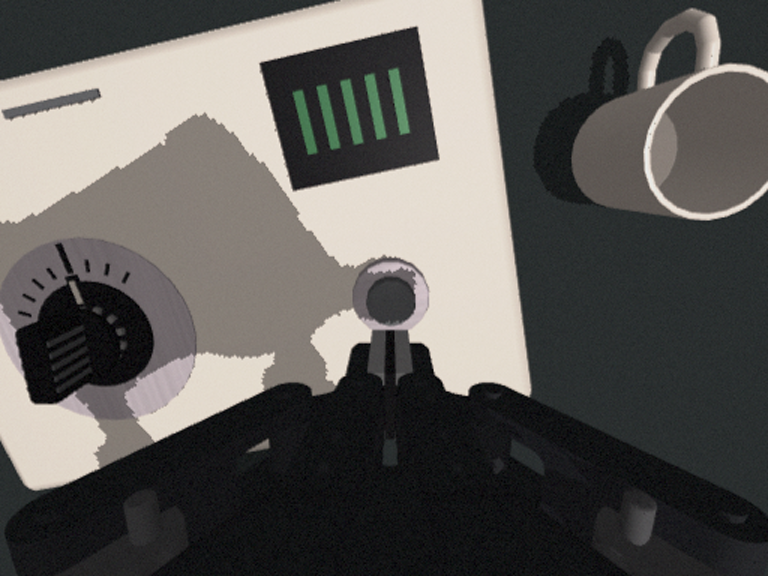

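```bash
python3 p.py w18b.png
python3 - <<'E'
from h import *
b=unproj('wrist',(391/1.5,299/1.5),121);print(b)
s=env.state();R=Rn.from_euler('xyz',s['ee_rot'],degrees=True).as_matrix()
print(R.T@(b+[0,0,22]-s['tool_pos']))
print(proj('wrist',s['tool_pos'])*1.5)
E
```

```text
mom [ 0.04 -0.04 -0.02] F [ 0.2  0.8 -0.6] yaw -32.7 z 199.5
pointer angle ccw from long mark 2.75 124.0315933227539 12
[519.00055754  -3.75500636 121.        ]
[ 3.62819757  1.33529893 57.07624959]
[388.12676364 380.5055896 ]
```

```bash
python3 -m inch '[[[0.36,0.13,0.5],[0,0,0]],[[0.36,0.13,2],[0,0,0]],[[0.36,0.13,3.5],[0,0,0]],[[0.36,0.13,4.8],[0,0,0]],[[0.36,0.13,4.8],[0,0,0]],[[0.36,0.13,4.8],[0,0,0]]]'
python3 - <<'E'
from h import *
s=env.state();print(s['time'],s['tool_pos'],s['ee_rot'],s['wrist_force'])
save('wrist','w19.png',scale=1.5)
save('scene','s19.png',(170,130,370,290),4)
E
```

```text
time: 14.83
tool_pos: [519.2, -3.3, 152.1]
ee_rot: [180.0, 0.1, -32.6]
wrist_force: [0.8, -0.2, 0.2]
finger_gap: -0.005
14.8333 [519.24370618  -3.26608747 152.0782584 ] [ 1.79986476e+02  6.20288020e-02 -3.25839300e+01] [ 0.82272721 -0.17861166  0.1694577 ]
```

View pics/w19.png

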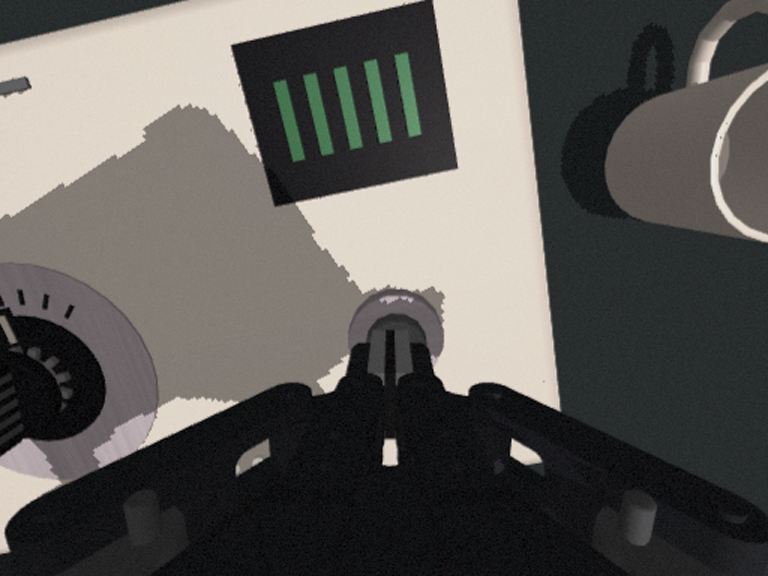

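View pics/s19.png

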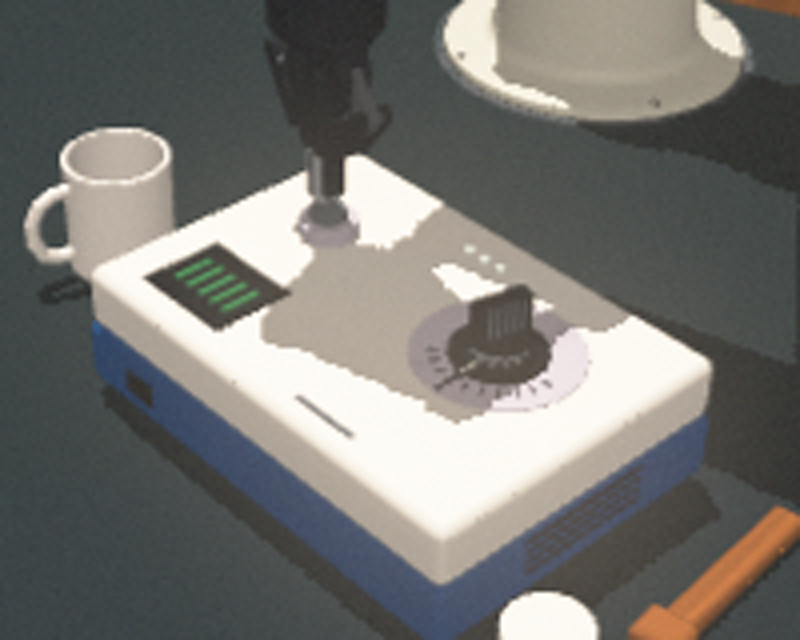

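```bash
python3 -m inch '[[[0,0,0.3],[0,0,0]],[[0,0,0.6],[0,0,0]],[[0,0,0.8],[0,0,0]],[[0,0,0.9],[0,0,0]],[[0,0,0.9],[0,0,0]]]'
python3 -m inch '[[[0,0,0.1],[0,0,0]],[[0,0,0.2],[0,0,0]],[[0,0,0.2],[0,0,0]]]'
```

```text
time: 15.35
tool_pos: [519.6, -3.5, 143.7]
ee_rot: [-180.0, -0.0, -32.6]
wrist_force: [0.0, 0.3, -0.2]
finger_gap: -0.002
time: 15.6
tool_pos: [519.7, -3.5, 141.7]
ee_rot: [-180.0, -0.0, -32.6]
wrist_force: [-0.4, -0.1, 2.5]
finger_gap: 0.001
```

```bash
python3 -m inch '[[[0,0,0.1],[0,0,0]],[[0,0,0.2],[0,0,0]],[[0,0,0.2],[0,0,0]]]'
python3 -m inch '[[[0,0,0.1],[0,0,0]],[[0,0,0.2],[0,0,0]],[[0,0,0.2],[0,0,0]]]'
```

```text
time: 15.85
tool_pos: [519.7, -3.5, 139.6]
ee_rot: [-180.0, -0.0, -32.6]
wrist_force: [-0.7, 1.1, 3.2]
finger_gap: -0.003
time: 16.1
tool_pos: [519.7, -3.5, 137.5]
ee_rot: [-180.0, -0.0, -32.6]
wrist_force: [-1.0, 0.5, 5.0]
finger_gap: -0.001
```

```bash
python3 -m inch '[[[0,0,0.08],[0,0,0]],[[0,0,0.12],[0,0,0]],[[0,0,0.12],[0,0,0]]]'
python3 - <<'E'
from h import *
save('scene','s20.png',(170,130,370,290),4)
E
python3 -m inch '[[[0,0,-0.5],[0,0,0]],[[0,0,-1.5],[0,0,0]],[[0,0,-3.5],[0,0,0]],[[0,0,-6],[0,0,0]],[[0,0,-9],[0,0,0]],[[0,0,-12],[0,0,0]],[[0,0,-12],[0,0,0]]]'
python3 p.py w21.png
python3 - <<'E'
from h import *
save('scene','s21.png',(170,130,370,290),4);save('wrist','w22.png',scale=1.5)
E
```

```text
time: 16.35
tool_pos: [519.7, -3.5, 136.8]
ee_rot: [-180.0, -0.0, -32.6]
wrist_force: [-4.7, 0.6, 16.4]
finger_gap: -0.002
time: 16.98
tool_pos: [521.7, -3.7, 262.4]
ee_rot: [-179.8, -0.5, -32.6]
wrist_force: [0.3, 0.5, 0.7]
finger_gap: 0.0
mom [ 0.02 -0.08  0.06] F [0.3 0.5 0.7] yaw -32.6 z 262.4
pointer angle ccw from long mark -3.75 129.05386352539062 10
```

View pics/s20.png

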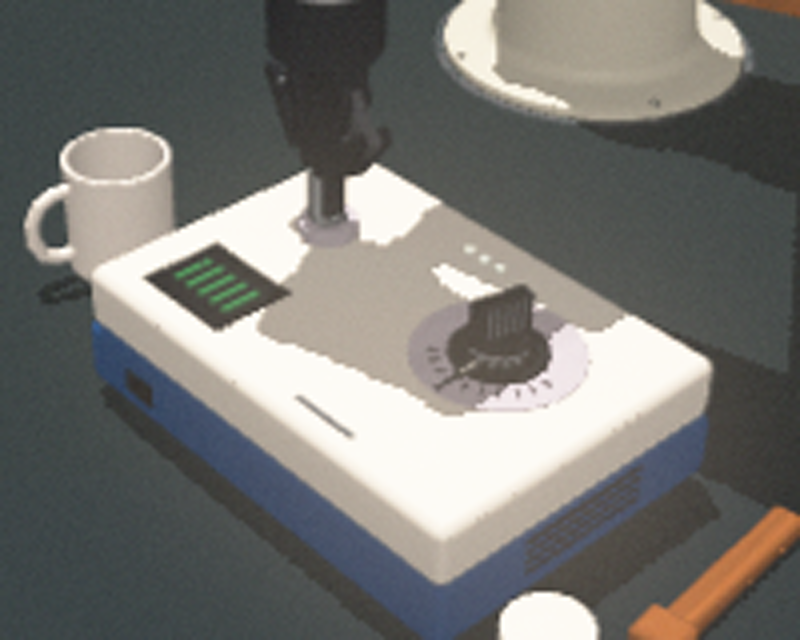

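View pics/s21.png

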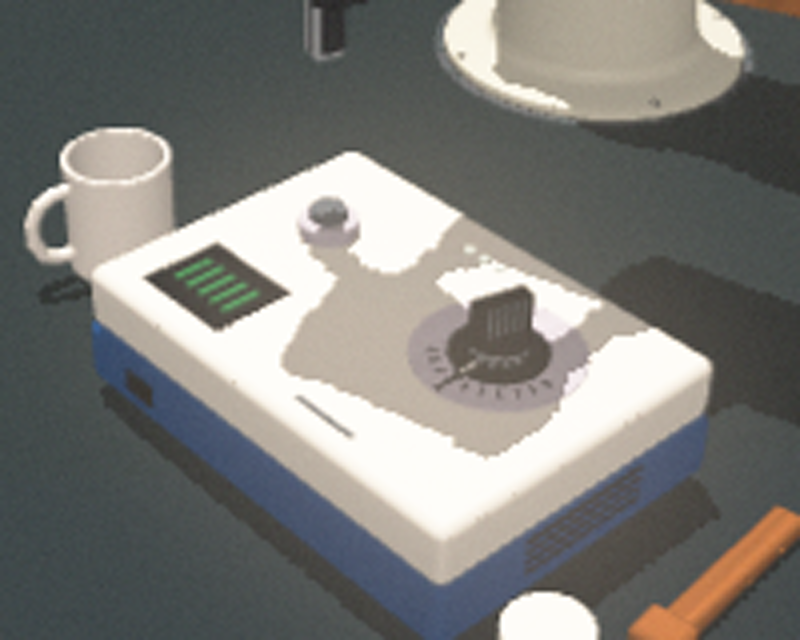

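View pics/w22.png

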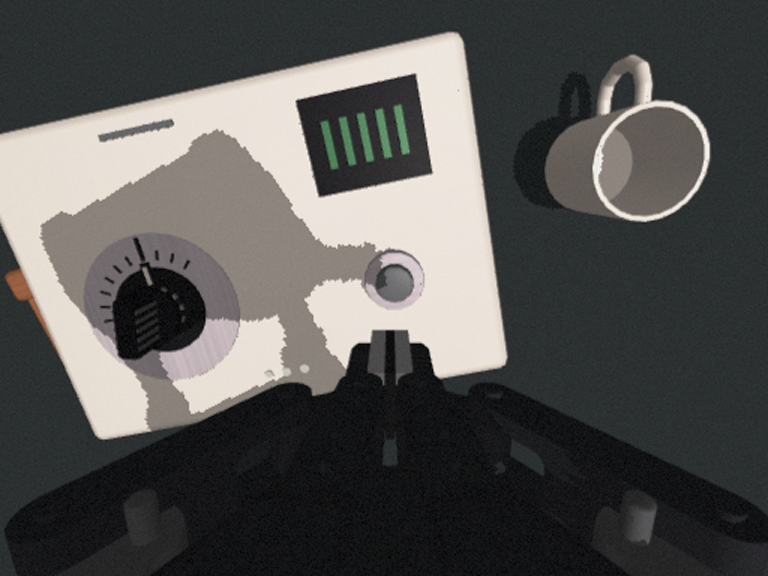

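```bash
python3 -m inch '[[[0,0,0],[0,0,0]],[[0,0,0],[0,0,0]],[[0,0,0],[0,0,0]]]'; python3 p.py w23.png
python3 - <<'E'
from h import *
save('wrist','w24.png',(40,140,180,260),5)
E
```

```text
time: 17.38
tool_pos: [519.0, -3.5, 256.2]
ee_rot: [-180.0, 0.0, -32.6]
wrist_force: [0.1, -0.5, -0.3]
finger_gap: -0.002
mom [ 0.    0.04 -0.04] F [ 0.1 -0.5 -0.3] yaw -32.6 z 256.2
pointer angle ccw from long mark 0.5 128.52963256835938 11
```

View pics/w24.png

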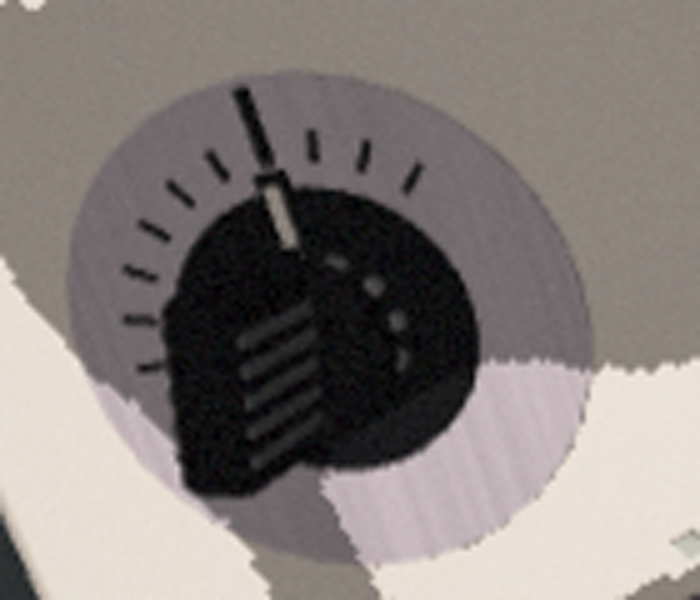

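The pointer stands in line with the long mark: 0.5° measured once the arm had settled. The button is back out and the arm is clear of everything.

```bash
python3 -c "
from plant import env
print(env.job_done())"
```

```text
the job is handed in; nothing more can be done
None
```

I set the unit to the long mark, pressed the start button and handed the job in at about 17.5 s. The hand-in gives no verdict.

**Knob:** I gripped the bar and pressed it in until it stopped, tip on tip. I then turned it clockwise about 25° until it dropped in and took hold, roughly 6 mm in. Three clicks brought the pointer from the fourth mark to the long mark. I then raised and released the knob before touching the button.

**Start button:** I pressed it straight down about 6 mm to its stop. The button has no readout, so that it counted as pressed rests on the depth and force. The final push read 16 N at the end, under the 25 N limit.

**Last checks:**
- **Pointer:** it lies on the long mark, with 0.5° measured. One earlier reading gave -3.75°, taken while the arm was still settling; the pictures and the repeat reading show it on the mark.
- **Knob release:** when I raised the knob for the last time, the wrist briefly read about 9.5 N of upward pull on it. The reading went to zero once the fingers opened.
- **Surroundings:** the pictures show the unit and mug where they were, and nothing came near the stick or jar. The arm was well clear of everything.

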